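# Refit the volume knob of the library listening station and hold it in

## Task

Get the library's headphone listening station going again: first turn its source selector from the white dot to the green dot so that it clicks in there, then take the loose volume knob, turn it so that its white line matches the white line of the volume dial, and push it fully home on the D-shaped shaft. The station starts up only on a long press, so press the knob right in against its spring and finish still holding it pressed in with the gripper, not letting go. Leave the other things on the desk where they are.

Things in the scene. Friction and masses are not known exactly. Their poses are not given: they have to be found in the camera images.
- console: the listening station: a dark grey box with oak end cheeks standing fixed on the desk, 190 (its x) x 300 (its y) mm; origin under its centre on the desk; flat level top panel 58 mm above the desk, oak cheeks 63 mm. On the panel the selector is at (-15, +70) mm and the volume shaft at (-15, -70) mm in its frame; everything else there is under 4 mm high
- selector_grip (a point): the source selector, a black pointer knob on the panel, vertical axis: round skirt 38 mm across up to 7 mm above the panel, on it a finger bar 36 mm long, 13 mm thick, from 7 to 30 mm above the panel. This point is on the axis, 20 mm above the panel; x along the bar to its white-lined pointer end, z up; turns with the knob
- selector_point (a point): the spot on the panel that the selector's white pointer line points at: 30 mm from the selector's axis, on the circle of the coloured dots
- selector (a joint): selector angle in rad: 0 at the white dot (where it starts), growing clockwise seen from above; clicks 0.48 rad apart at 0, 0.48, 0.96 and 1.44, stops just outside; it takes about 0.08 N m to turn past a click, and let go within a third of a step it springs to that click by itself
- green_dot: green dot, 9 mm across, stuck flat on the panel beside the selector at one of the three clicks other than the white one (yellow and blue dots are at the other two); origin at its centre
- knob_centre (a point): the loose volume knob, upright on the desk, bore down: black, fluted, 38 mm across (twelve-sided grip, faces every 30 degrees from its x), 26 mm tall, about 35 g, a white line on its top from the centre to the edge. This point is its centre, 13 mm above its underside; x points along the white line, z up
- knob_bore (a point): centre of the ceiling of the knob's D-shaped bore, which opens in the middle of the underside: 9 mm round, 15 mm deep, its flat 1.7 mm from the axis on the side of the white line; this point is 15 mm above the underside, axes as the knob. It slides on the shaft with 0.5 mm play all round and some 7 degrees of turning play
- knob_line (a point): outer end of the knob's white line, on the top edge, 19 mm from the axis
- volume_knob: the loose volume knob again: origin at the centre of its underside, axes as knob_centre
- shaft_tip (a point): centre of the top end of the bare brass volume shaft, 8 mm round with a flat, 23 mm above the panel (20 mm above the black 36 mm dial disc at its foot); x points out of the flat (1.2 mm from the axis), the way the dial's white line points; z up. With the knob home its bore ceiling rests here and its underside is 8 mm above the panel, 4 mm when pressed in
- volume_shaft (a joint): how far the shaft is pressed in, m: 0 out, 0.004 right in at its stop; spring of 3 N at the start, 7 N at the stop; it comes out again when let go
- volume_dial (a joint): turn of the dial and shaft in rad, counter-clockwise from above, 0 with the white line towards the console's +x; turns stiffly (0.06 N m) and stays where it is
- glue_stick: bystander: white and orange glue stick standing up, 28 mm across, 95 mm tall; origin under its centre
- disc_case: bystander: flat dark disc case, 125 x 142 x 10 mm, in front of the console; origin under its centre
- headphones: bystander: headphones lying on the desk, about 190 x 180 x 74 mm; origin on the desk between the ear cups, the headband reaching 156 mm along x
- red_book: bystander: red book lying flat, 165 x 235 x 32 mm; origin under its centre
- teal_book: bystander: teal book lying on the red one, 145 x 215 x 24 mm; origin under its centre
- pencil_cup: bystander: dark steel cup with pencils, 76 mm across, 175 mm tall with the pencils; origin under its centre
- date_stamp: bystander: hand date stamp, 50 x 30 mm foot, 94 mm tall; origin under its centre
There are look-alikes about, which are no part of the job. What is meant by the volume_knob is not blue, and is the smaller of those in its own colour.

How it is judged (in metres and radians):
On the way, in this order (a step that is already met when the one before it is completed fails the run):
1. the selector has been turned to the green dot and has clicked in (horizontal distance between selector_point and green_dot below 0.004 m and contact force between the fingers and volume_knob below 0.1 N), for 0.3 s.
2. the knob is on the shaft, line to line, and pressed in (z of knob_bore in the frame of shaft_tip between -0.003 and 0.0015 m and horizontal distance between knob_bore and shaft_tip below 0.0025 m and angle between knob_bore's own z axis and vertical below 0.12 rad and angle between the x axis of knob_bore and the x axis of shaft_tip, either way round below 0.3 rad and x of knob_line in the frame of shaft_tip above 0.015 m and value of joint volume_shaft above 0.003 m and contact force between the fingers and volume_knob above 2 N), for 0.5 s.
At the end, for the whole second after the job is handed in: Selector within 4 mm of the green dot; knob home on the shaft (bore ceiling within 1.5 mm of its end, centred within 2.5 mm, upright, lines matching within 0.3 rad); shaft pressed in more than 3 of its 4 mm; gripper still on the knob with over 2 N, all through the last second (all of step 2 and horizontal distance between selector_point and green_dot below 0.004 m); the arm keeps its last pose, push and grip.
It fails at once if another thing on the desk is shifted by more than 25 mm (distance of any of glue_stick, disc_case, headphones, red_book, teal_book, pencil_cup, date_stamp from where it was at the start of the episode above 0.025 m).
It also fails if it takes over 58 s, if anything falls off the work surface, if the arm or the gripper's body presses on something with over 40 N, if the wrist force passes 120 N, or if a joint passes its speed limit or range.

## Robot

A 6-joint arm with a two-finger parallel gripper is mounted at the origin on the work surface. World frame = base frame: x ahead of the robot, y to its left, z up, the work surface at z = 0. Lengths are in mm, angles in rad, forces in N, time in s.
With the tool pointing down it reaches from about 300 to 750 mm from the base axis. Payload 8.5 kg.
Tool frame: the origin (TCP) lies at the very end of the fingers, on their centre line; the grasp point (between the pads) lies 19 mm behind it (grip_point_offset is the distance from the TCP to the grasp point, in mm); z points along the fingers, y is the line along which they close (so a half turn about z gives the same grasp; the last joint's range is limited). The gripper opens to 88 mm and grips with 3 to 60 N. Pads are 18 mm wide; open, the fingers measure 123 mm over their backs; the gripper's body (75 mm by 187 mm) begins 45 mm behind the grasp point.
Start: joints at [-1.474, 0.381, 1.297, -0, 1.464, -0.215], TCP at [168.719, -523.464, 238.748] pointing down, gripper open.
Joint ranges: [-3.11, 3.11], [-0.89, 2.33], [0.22, 2.48], [-1.42, 4.56], [0.17, 2.85], [-2.88, 2.88]. Speed limits (rad/s): [2.39, 2.39, 3.14, 3.14, 3.14, 3.14].

## Interface

Orientations are given as a rotation vector (axis times angle).
In Python, from station import * gives the robot as it stands. The module is installed in compiled form; this text tells all that it offers.
- The arm moves only by the tool jog_arm, never from a script. Its argument "moves" is a list of rows, each an object with "dp": the shift along the tool's x, y, z in units of 50 mm (1.0 is 50 mm), a list of three; "rotation": the turn, a rotation vector about the tool's x, y, z in units of 6 degrees (1.0 is 6 degrees), a list of three; "fingers": the opening in per cent of the stroke, from 0 (shut) to 100 (fully open). A call has 1 to 8 rows; each row shifts and turns the commanded pose from where the row before left it, along the tool's axes as they then stand; what a row does not reach is not made up. A row lasts 1/10 s, in which the tool goes at most 50 mm and 8.59 degrees, less where a joint would pass 70% of its speed; a pose out of reach is approached as far as the arm can. A call with a number of a shift or a turn outside -1 to 1 is refused whole. A call with a gripper value outside its range is refused whole. The fingers move at their own pace and stop on an object; "grip_force" is the grip in N (left out, the last holds). Time passes only in rows, so rows that do not move let the fingers close. It gives the time, the measured TCP pose, the force, the opening and the grip force at its end, in the units of the state.
- get_obs(): the state, without advancing time (a new reading comes with each control period).
- snapshot(name): name is "side" or "top"; returns a dict with "color" (420x560x3 uint8, red, green, blue), "range_z" (420x560 float32, mm along the optical axis (not along the pixel's ray), 0 where there is no reading), "K" (3x3 intrinsics, pixels), "dist" ([k1, k2, p1, p2, k3] as OpenCV has them; the pictures are not rectified), "rvec" (rotation vector, rad) and "tvec" (3), from world to camera coordinates, as OpenCV has them. Camera axes: x right, y down, z forward; pixel columns grow to the right and rows downward; lengths in mm; the calibration is good to about 2 mm. A picture is of the moment at which its call begins.
- hand_in(): hands the job in; it is judged then, once.
The state is a dict: "time": time; "joint_pos": joint angles; "dq": joint speeds; "joint_torque": joint torques, N m; "position": TCP position; "eef_rot": TCP orientation; "wrist_force": force on the tool from outside, world axes, zero at the start; "wrist_torque": the same for the moment, N m; "gripper_width": finger opening in mm; "gripper_force": force on a finger pad.
Only numpy, scipy, OpenCV 4.12 (cv2) and the standard library are available. Lean on these libraries where they do the work, as an engineer would, in place of code of your own. Each camera call takes 0.05 s, during which the arm holds its last target. There are 200 camera calls.

## Working session

There is one attempt and no reset: what is moved stays moved. The work goes in short steps, Python scripts to look and compute and a tool call to move; the robot and the scene stay as the last step left them, time stands still between calls to the robot, and variables do not carry over. Pictures are saved under pics/ and viewed, at most 10 in all, crops included, and the job is handed in when it is done.

Besides the shell and the picture viewer there is one more tool, called after "Call:" in YAML: its name, and indented under it one key for each argument. jog_arm: Moves the arm, as the interface text tells. Its arguments: {"type":"object","properties":{"moves":{"type":"array","items":{"type":"object","properties":{"dp":{"type":"array","items":{"type":"number","minimum":-1,"maximum":1}},"rotation":{"type":"array","items":{"type":"number","minimum":-1,"maximum":1}},"fingers":{"type":"number"}}}},"grip_force":{"type":"number"}},"required":["moves"]}

```bash
mkdir -p pics; cat > h.py <<'E'
from station import *
import numpy as np, cv2
def snap(n):
    s=snapshot(n); s['R']=cv2.Rodrigues(np.array(s['rvec'],float))[0]; s['t']=np.array(s['tvec'],float).ravel(); return s
def ray(s,uv):
    p=cv2.undistortPoints(np.array(uv,float).reshape(-1,1,2),np.array(s['K']),np.array(s['dist'])).reshape(-1,2)
    d=np.c_[p,np.ones(len(p))]@s['R']; return -s['R'].T@s['t'], d
def onplane(s,uv,z):
    c,d=ray(s,uv); return c+d*((z-c[2])/d[:,2])[:,None]
def proj(s,P):
    return cv2.projectPoints(np.array(P,float).reshape(-1,3),s['rvec'],s['t'],np.array(s['K']),np.array(s['dist']))[0].reshape(-1,2)
def cloud(s):
    v,u=np.mgrid[:420,:560]; c,d=ray(s,np.c_[u.ravel(),v.ravel()]); return (c+d*s['range_z'].reshape(-1,1)).reshape(420,560,3)
def save(im,n,k=1):
    cv2.imwrite('pics/'+n,cv2.resize(im[...,::-1],None,fx=k,fy=k,interpolation=cv2.INTER_CUBIC))
E
python3 - <<'E'
from h import *
a=snap('top');b=snap('side')
im=np.vstack([a['color'],b['color']])
save(a['color'],'t0.png',1.4);save(b['color'],'s0.png',1.4)
for s in(a,b):print(-s['R'].T@s['t'],s['R'][2],s['K'][0][0])
o=get_obs();print(o['time'],o['eef_rot'],o['gripper_width'])
E
```

```text
[ 360.63021048   10.9141747  1440.03407382] [ 1.28084634e-01  6.45354949e-04 -9.91763031e-01] 397.36418304118524
[  220.91683686 -1166.11437768  1294.27479076] [ 0.19199258  0.68590881 -0.70190309] 534.7133744306387
0.1 [-3.10225841e+00 -4.87580176e-01 -1.42634718e-04] 88.18874199161272
```

View pics/t0.png

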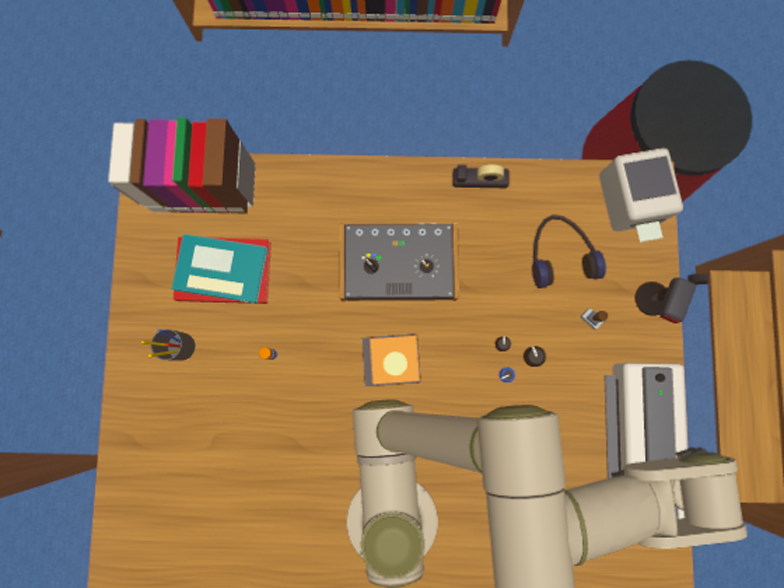

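View pics/s0.png

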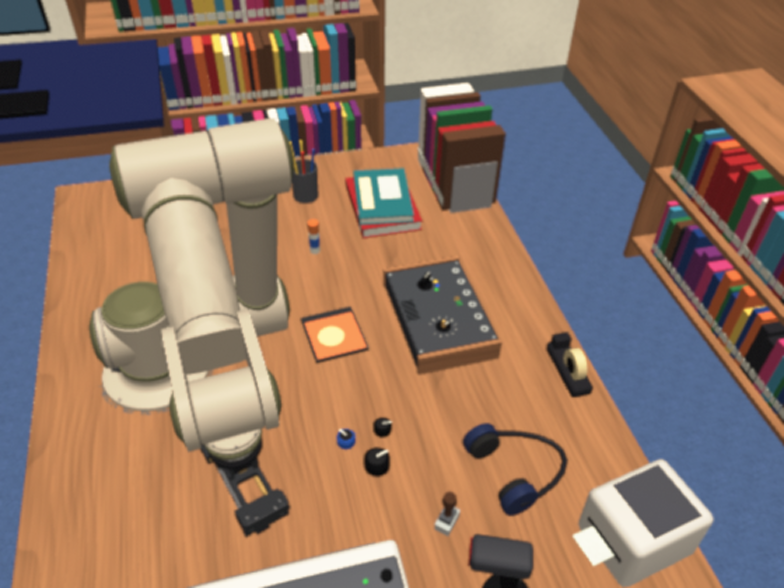

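The top view shows the console at about (400,262), with the selector at (371,264) and the shaft at (427,265). There are three knobs. The blue one at (507,375) is excluded by its colour. Of the two black ones, (535,356) is larger and (503,343) is smaller, so (503,343) fits. In the side view it is at (383,426). I'll confirm that in one enlarged crop and measure.

```bash
python3 - <<'E'
from h import *
a=snap('top');b=snap('side')
def crop(s,x0,y0,w,h,W,H): return cv2.resize(s['color'][y0:y0+h,x0:x0+w],(W,H),interpolation=cv2.INTER_CUBIC)
im=np.vstack([np.hstack([crop(a,242,155,90,62,400,276),crop(b,270,180,90,62,400,276)]),
 np.hstack([crop(a,340,230,60,45,400,300),crop(b,230,290,60,45,400,300)])])
save(im,'c0.png')
print('K',a['K'],a['dist'])
# console: panel cloud from depth
for n,s in(('top',a),('side',b)):
    P=cloud(s); 
    m=(P[...,2]>50)&(P[...,2]<70)&(P[...,0]>480)&(P[...,0]<800)&(abs(P[...,1])<260)
    m=cv2.morphologyEx(m.astype(np.uint8),cv2.MORPH_OPEN,np.ones((3,3)))
    k,l,st,c=cv2.connectedComponentsWithStats(m); i=1+st[1:,4].argmax()
    q=P[l==i]; r=cv2.minAreaRect(q[:,:2].astype(np.float32)); print(n,'console',r,np.median(q[:,2]),len(q))
    hsv=cv2.cvtColor(s['color'],cv2.COLOR_RGB2HSV)
    # dots
    for nm,lo,hi in(('green',(45,110,80),(80,255,255)),('yellow',(22,140,120),(34,255,255)),('blue',(95,130,120),(125,255,255))):
        mm=(cv2.inRange(hsv,lo,hi)>0)&(P[...,0]>500)&(P[...,0]<800)&(abs(P[...,1])<200)&(P[...,2]>40)
        k,l2,st2,c2=cv2.connectedComponentsWithStats(mm.astype(np.uint8))
        for j in range(1,k): print(nm,c2[j],st2[j,4],onplane(s,c2[j],58.5).round(1))
    # black knobs
    d=(s['color'].max(2)<70)&(P[...,2]>5)&(P[...,2]<60)&(P[...,0]>300)&(P[...,0]<600)&(P[...,1]<-100)&(P[...,1]>-420)
    k,l2,st2,c2=cv2.connectedComponentsWithStats(d.astype(np.uint8))
    for j in range(1,k):
        if st2[j,4]>15: 
            w=P[l2==j];print('dark',c2[j],st2[j],np.percentile(w[:,2],90),onplane(s,c2[j],20).round(1))
E
```

```text
K [[397.36418304   0.         279.22387856]
 [  0.         397.36418304 215.60518355]
 [  0.           0.           1.        ]] [-0.01557842  0.          0.          0.          0.        ]
top console ((646.4301147460938, -6.7210693359375), (192.81600952148438, 298.6556396484375), 1.7404311895370483) 58.030947741944146 4386
green [285.  173.5] 2 [[690.3  -5.9  58.5]]
green [288. 173.] 3 [[692.4 -16.6  58.5]]
green [270.2 183.4] 5 [[653.5  45.9  58.5]]
yellow [283.  173.5] 2 [[690.2   1.2  58.5]]
yellow [262.71428571 182.        ] 7 [[658.   72.5  58.5]]
yellow [304.5 189. ] 2 [[635.6 -75.8  58.5]]
blue [266.5 181.5] 4 [[660.1  59.2  58.5]]
dark [387.22222222 203.        ] [383 201  11   5  27] 57.47268820889308 [[ 597.4 -378.6   20. ]]
dark [316.73913043 212.52173913] [311 212  12   2  23] 55.92185112608431 [[ 557.8 -123.3   20. ]]
dark [356.52 246.52] [354 241   8  10  25] 23.500465684654863 [[ 437.9 -266.2   20. ]]
dark [378.74193548 256.0483871 ] [374 249  15  13  62] 32.85471172525392 [[ 405.4 -345.3   20. ]]
side console ((646.7415161132812, -6.1413421630859375), (193.17166137695312, 309.38623046875), 1.0379323959350586) 59.0268828294727 3880
green [311.16666667 206.16666667] 6 [[655.1  48.3  58.5]]
green [327.71428571 216.        ] 7 [[694.6  -8.8  58.5]]
yellow [310.5 200.5] 4 [[660.7  75.2  58.5]]
blue [312.2 203.6] 5 [[662.   59.4  58.5]]
dark [295.62162162 250.81081081] [294 245   4  15  37] 56.16778377067567 [[562.3 -97.9  20. ]]
dark [272.15384615 305.60576923] [267 299  12  13 104] 26.829664515866785 [[ 440.9 -283.6   20. ]]
dark [247.2 311. ] [243 308   8   6  20] 28.825798558191586 [[ 367.6 -284.7   20. ]]
dark [334.54237288 317.71186441] [331 311   8  14  59] 56.08253930163383 [[ 602.6 -365.3   20. ]]
dark [268.56557377 330.41803279] [261 321  17  19 244] 35.97081600911088 [[ 411.9 -361.6   20. ]]
```

View pics/c0.png

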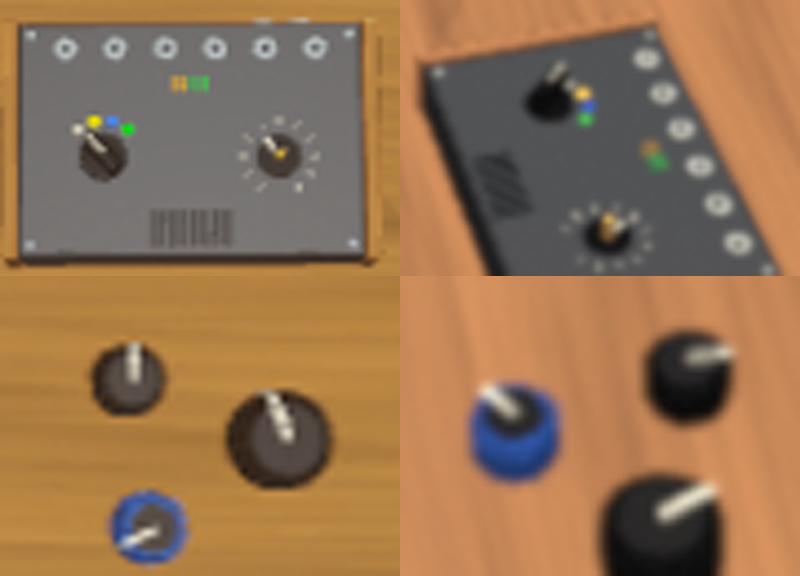

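The crop confirms it: the small black knob (upper left in the lower crops) is the one meant. The dots run clockwise white, yellow, blue, green, so green is at 1.44 rad. The console centre is about (646.5,-6.5), which puts the selector at about (630,63). I'm moving above it now.

Call:
jog_arm:
  moves:
    - {"dp":[0.77,-0.52,0.1],"fingers":100}
    - {"dp":[0.77,-0.52,0.1]}
    - {"dp":[0.77,-0.52,0.1]}
    - {"dp":[0.77,-0.52,0.1]}
    - {"dp":[0.77,-0.52,0.1]}
    - {"dp":[0.77,-0.52,0.1]}
    - {"dp":[0.77,-0.52,0.1]}
    - {"dp":[0.77,-0.52,0.1]}

```text
schema error: expected keys dp, rotation, fingers
```

Call:
jog_arm:
  moves:
    - {"dp":[0.77,-0.52,0.1]}
    - {"dp":[0.77,-0.52,0.1]}
    - {"dp":[0.77,-0.52,0.1]}
    - {"dp":[0.77,-0.52,0.1]}
    - {"dp":[0.77,-0.52,0.1]}
    - {"dp":[0.77,-0.52,0.1]}
    - {"dp":[0.77,-0.52,0.1]}
    - {"dp":[0.77,-0.52,0.1]}

```text
schema error: expected keys dp, rotation, fingers
```

Call:
jog_arm:
  moves:
    - {"rotation":[0,0,-1]}
    - {"rotation":[0,0,-1]}
    - {"rotation":[0,0,-1]}
    - {"rotation":[0,0,-1]}
    - {"rotation":[0,0,-1]}
    - {"dp":[0,0,0]}

```text
schema error: expected keys dp, rotation, fingers
```

```bash
cat >> h.py <<'E'
def tool():
    o=get_obs(); R=cv2.Rodrigues(np.array(o['eef_rot'],float))[0]; return np.array(o['position']),R,o
def go(target):
    p,R,o=tool(); d=np.array(target)-p; print('t',o['time'],'pos',p.round(1),'xang',np.degrees(np.arctan2(R[1,0],R[0,0])).round(2),'zax',R[:,2].round(3),'w',o['gripper_width'],'gf',o['gripper_force'],'F',np.round(o['wrist_force'],1),'T',np.round(o['wrist_torque'],2),'q',np.round(o['joint_pos'],2)); print('d tool units',(R.T@d/50).round(3))
E
python3 - <<'E'
from h import *
go((630,63,100))
b=snap('side');a=snap('top')
save(np.hstack([cv2.resize(a['color'][150:215,235:335],(400,260),interpolation=2),cv2.resize(b['color'][170:260,260:360],(400,360),interpolation=2)[:260]]),'c1.png')
for n,s,z0 in(('top',a,0),('side',b,0)):
    P=cloud(s); c=s['color'].astype(int)
    # white lines on black: knob top (z=26)
    for nm,ctr,z,r in(('knob',(440,-272),26,28),('dial',(632,-76),61,22),('sel',(630,63),88,24)):
        uv=np.array([[u,v] for v in range(420) for u in range(560)]); W=onplane(s,uv,z)
        m=np.hypot(W[:,0]-ctr[0],W[:,1]-ctr[1])<r
        px=c[uv[m][:,1],uv[m][:,0]]; g=px.min(1); k=(g>110)&(px.max(1)-g<60)
        W2=W[m][k]; w=g[k].astype(float)
        dark=(px.max(1)<85); print(n,nm,'white',[(*q[:2].round(0),int(x)) for q,x in zip(W2,w)],'darkc',W[m][dark][:,:2].mean(0).round(1),dark.sum())
E
```

```text
t 0.2 pos [ 168.7 -523.3  238.4] xang 17.87 zax [-0.     0.001 -1.   ] w 88.3025581898293 gf 0.0 F [ 0.6 -0.1  0.2] T [-0.01  0.02 -0.04] q [-1.47  0.38  1.3  -0.    1.46 -0.22]
d tool units [12.378 -8.328  2.777]
top knob white [(np.float64(461.0), np.float64(-274.0), 121), (np.float64(461.0), np.float64(-278.0), 155), (np.float64(457.0), np.float64(-274.0), 125), (np.float64(457.0), np.float64(-278.0), 160), (np.float64(454.0), np.float64(-274.0), 153), (np.float64(454.0), np.float64(-278.0), 187), (np.float64(450.0), np.float64(-274.0), 135), (np.float64(450.0), np.float64(-278.0), 167), (np.float64(447.0), np.float64(-274.0), 134), (np.float64(447.0), np.float64(-277.0), 164), (np.float64(443.0), np.float64(-274.0), 114), (np.float64(443.0), np.float64(-277.0), 138)] darkc [ 440.4 -269.5] 46
top dial white [(np.float64(653.0), np.float64(-70.0), 113), (np.float64(653.0), np.float64(-74.0), 114), (np.float64(653.0), np.float64(-77.0), 113), (np.float64(653.0), np.float64(-81.0), 113), (np.float64(649.0), np.float64(-63.0), 119), (np.float64(649.0), np.float64(-67.0), 118), (np.flo
[... 2470 characters left out ...]
(-277.0), 126), (np.float64(451.0), np.float64(-278.0), 126), (np.float64(454.0), np.float64(-278.0), 115)] darkc [ 440.  -283.7] 93
side dial white [(np.float64(644.0), np.float64(-64.0), 128), (np.float64(647.0), np.float64(-65.0), 142), (np.float64(650.0), np.float64(-66.0), 115), (np.float64(643.0), np.float64(-68.0), 120), (np.float64(646.0), np.float64(-69.0), 111)] darkc [630.9 -78.3] 83
side sel white [(np.float64(641.0), np.float64(80.0), 111), (np.float64(645.0), np.float64(79.0), 113), (np.float64(640.0), np.float64(75.0), 124), (np.float64(643.0), np.float64(75.0), 113), (np.float64(646.0), np.float64(59.0), 115), (np.float64(644.0), np.float64(54.0), 118)] darkc [627.3  58.1] 62
```

The lines measure about 0° for the knob and about 40° for the dial. Every row needs all three keys, so I'm resending the moves.

Call:
jog_arm:
  moves:
    - {"dp":[0.77,-0.52,0.1],"rotation":[0,0,0],"fingers":100}
    - {"dp":[0.77,-0.52,0.1],"rotation":[0,0,0],"fingers":100}
    - {"dp":[0.77,-0.52,0.1],"rotation":[0,0,0],"fingers":100}
    - {"dp":[0.77,-0.52,0.1],"rotation":[0,0,0],"fingers":100}
    - {"dp":[0.77,-0.52,0.1],"rotation":[0,0,0],"fingers":100}
    - {"dp":[0.77,-0.52,0.1],"rotation":[0,0,0],"fingers":100}
    - {"dp":[0.77,-0.52,0.1],"rotation":[0,0,0],"fingers":100}
    - {"dp":[0.77,-0.52,0.1],"rotation":[0,0,0],"fingers":100}

```text
time: 1.1
position: [398.9, -229.4, 198.7]
eef_rot: [3.103, 0.487, 0.0]
wrist_force: [1.6, -0.7, -0.1]
gripper_width: 88.3
gripper_force: 0.0
```

Call:
jog_arm:
  moves:
    - {"dp":[0.77,-0.52,0.1],"rotation":[0,0,0],"fingers":100}
    - {"dp":[0.77,-0.52,0.1],"rotation":[0,0,0],"fingers":100}
    - {"dp":[0.77,-0.52,0.1],"rotation":[0,0,0],"fingers":100}
    - {"dp":[0.77,-0.52,0.1],"rotation":[0,0,0],"fingers":100}
    - {"dp":[0.77,-0.52,0.1],"rotation":[0,0,0],"fingers":100}
    - {"dp":[0.77,-0.52,0.1],"rotation":[0,0,0],"fingers":100}
    - {"dp":[0.77,-0.52,0.1],"rotation":[0,0,0],"fingers":100}
    - {"dp":[0.77,-0.52,0.1],"rotation":[0,0,0],"fingers":100}

```text
time: 1.9
position: [628.3, 63.3, 158.5]
eef_rot: [3.103, 0.488, -0.0]
wrist_force: [0.5, -0.9, 0.1]
gripper_width: 88.0
gripper_force: 0.0
```

Call:
jog_arm:
  moves:
    - {"dp":[0,0,0],"rotation":[0,0,-1],"fingers":100}
    - {"dp":[0,0,0],"rotation":[0,0,-1],"fingers":100}
    - {"dp":[0,0,0],"rotation":[0,0,-1],"fingers":100}
    - {"dp":[0,0,0],"rotation":[0,0,-1],"fingers":100}
    - {"dp":[0,0,0],"rotation":[0,0,-1],"fingers":100}
    - {"dp":[0,0,0],"rotation":[0,0,0],"fingers":40}

```text
time: 2.5
position: [627.4, 61.5, 158.6]
eef_rot: [-2.871, -1.276, 0.0]
wrist_force: [-0.4, -0.1, -0.8]
gripper_width: 82.1
gripper_force: 0.0
```

```bash
python3 - <<'E'
from h import *
go((630,63,68))
b=snap('side');a=snap('top')
p,R,o=tool()
print(proj(b,[p]),proj(a,[p]))
save(np.hstack([cv2.resize(a['color'][150:215,235:335],(400,260),interpolation=2),cv2.resize(b['color'][160:225,260:360],(400,260),interpolation=2)]),'c2.png')
E
```

```text
t 2.5 pos [627.4  61.5 158.6] xang 47.92 zax [-0.  0. -1.] w 82.08660397373578 gf 0.0 F [-0.4 -0.1 -0.8] T [ 0.   -0.05 -0.04] q [-0.09  0.58  1.19  0.    1.37  0.64]
d tool units [0.058 0.018 1.813]
[[303.48238869 182.31710869]] [[264.67285809 184.74913616]]
```

View pics/c2.png

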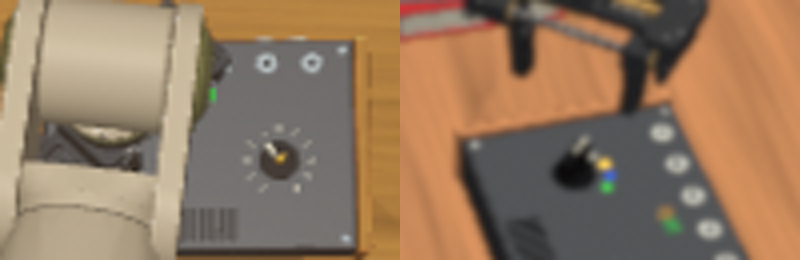

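The side view shows the open fingers straddling the air above the selector, and tool x at 47.9° runs along the bar. I'm descending and closing gently.

Call:
jog_arm:
  grip_force: 5
  moves:
    - {"dp":[0.06,0.02,0.6],"rotation":[0,0,0],"fingers":50}
    - {"dp":[0,0,0.6],"rotation":[0,0,0],"fingers":50}
    - {"dp":[0,0,0.4],"rotation":[0,0,0],"fingers":50}
    - {"dp":[0,0,0.18],"rotation":[0,0,0],"fingers":50}
    - {"dp":[0,0,0],"rotation":[0,0,0],"fingers":0}
    - {"dp":[0,0,0],"rotation":[0,0,0],"fingers":0}
    - {"dp":[0,0,0],"rotation":[0,0,0],"fingers":0}
    - {"dp":[0,0,0],"rotation":[0,0,0],"fingers":0}

```text
time: 3.4
position: [630.3, 63.2, 70.8]
eef_rot: [2.872, 1.274, 0.002]
wrist_force: [-8.5, 5.7, 5.8]
gripper_width: 14.7
gripper_force: 4.9
```

Call:
jog_arm:
  moves:
    - {"dp":[0,0,0],"rotation":[0,0,0],"fingers":0}
    - {"dp":[0,0,0],"rotation":[0,0,0],"fingers":0}
    - {"dp":[0,0,0],"rotation":[0,0,0],"fingers":0}
    - {"dp":[0,0,0],"rotation":[0,0,0],"fingers":0}

```text
time: 3.8
position: [630.0, 63.3, 70.6]
eef_rot: [-2.871, -1.274, -0.001]
wrist_force: [-4.0, 2.3, 6.1]
gripper_width: 13.6
gripper_force: 4.9
```

```bash
python3 - <<'E'
from h import *
go((630,63,69))
E
```

```text
t 3.8 pos [630.   63.3  70.6] xang 47.87 zax [ 0.  0. -1.] w 13.630597569246566 gf 4.912484687520191 F [-4.   2.3  6.1] T [ 0.34  0.57 -0.03] q [-0.09  0.68  1.28  0.    1.18  0.65]
d tool units [-0.005  0.004  0.032]
```

Call:
jog_arm:
  grip_force: 25
  moves:
    - {"dp":[0,-0.02,0],"rotation":[0,0,0],"fingers":0}
    - {"dp":[0,0,0],"rotation":[0,0,0],"fingers":0}
    - {"dp":[0,0,0],"rotation":[0,0,0.5],"fingers":0}
    - {"dp":[0,0,0],"rotation":[0,0,1],"fingers":0}
    - {"dp":[0,0,0],"rotation":[0,0,1],"fingers":0}
    - {"dp":[0,0,0],"rotation":[0,0,1],"fingers":0}
    - {"dp":[0,0,0],"rotation":[0,0,1],"fingers":0}
    - {"dp":[0,0,0],"rotation":[0,0,0],"fingers":0}

```text
time: 4.6
position: [629.7, 64.0, 70.6]
eef_rot: [-3.09, -0.564, -0.002]
wrist_force: [-1.9, 2.9, 7.6]
gripper_width: 12.6
gripper_force: 25.0
```

```bash
python3 - <<'E'
from h import *
go((630,63,69))
E
```

```text
t 4.6 pos [629.7  64.   70.6] xang 20.7 zax [ 0.001  0.    -1.   ] w 12.56663487352308 gf 25.003938884474337 F [-1.9  2.9  7.6] T [0.26 0.35 0.04] q [-0.09  0.68  1.28  0.    1.18  1.12]
d tool units [-0.001  0.021  0.033]
```

Turning well, with low forces. 27° is done; I'm continuing to about 83.5°.

Call:
jog_arm:
  moves:
    - {"dp":[0,0,0],"rotation":[0,0,1],"fingers":0}
    - {"dp":[0,0,0],"rotation":[0,0,1],"fingers":0}
    - {"dp":[0,0,0],"rotation":[0,0,1],"fingers":0}
    - {"dp":[0,0,0],"rotation":[0,0,1],"fingers":0}
    - {"dp":[0,0,0],"rotation":[0,0,1],"fingers":0}
    - {"dp":[0,0,0],"rotation":[0,0,1],"fingers":0}
    - {"dp":[0,0,0],"rotation":[0,0,1],"fingers":0}
    - {"dp":[0,0,0],"rotation":[0,0,1],"fingers":0}

```text
time: 5.4
position: [629.7, 65.3, 70.7]
eef_rot: [-3.05, 0.742, -0.002]
wrist_force: [-1.6, 8.0, 5.8]
gripper_width: 12.8
gripper_force: 25.0
```

Call:
jog_arm:
  moves:
    - {"dp":[0,0,0],"rotation":[0,0,1],"fingers":0}
    - {"dp":[0,0,0],"rotation":[0,0,0.5],"fingers":0}
    - {"dp":[0,0,0],"rotation":[0,0,0],"fingers":0}
    - {"dp":[0,0,0],"rotation":[0,0,0],"fingers":0}

```text
time: 5.8
position: [629.9, 65.5, 70.7]
eef_rot: [-2.984, 0.973, -0.002]
wrist_force: [-0.2, 8.8, 6.7]
gripper_width: 12.7
gripper_force: 25.0
```

```bash
python3 - <<'E'
from h import *
go((630,63,69))
E
```

```text
t 5.8 pos [629.9  65.5  70.7] xang -36.11 zax [ 0.002  0.003 -1.   ] w 12.656998515850738 gf 25.000452320091426 F [-0.2  8.8  6.7] T [ 1.47  0.13 -0.03] q [-0.08  0.68  1.28  0.    1.18  2.12]
d tool units [0.031 0.039 0.033]
```

Call:
jog_arm:
  moves:
    - {"dp":[0,0,0],"rotation":[0,0,0],"fingers":45}
    - {"dp":[0,0,0],"rotation":[0,0,0],"fingers":45}
    - {"dp":[0,0,0],"rotation":[0,0,0],"fingers":45}
    - {"dp":[0,0,-0.2],"rotation":[0,0,0],"fingers":45}
    - {"dp":[0,0,-0.8],"rotation":[0,0,0],"fingers":45}
    - {"dp":[0,0,-1],"rotation":[0,0,0],"fingers":45}
    - {"dp":[0,0,0],"rotation":[0,0,0],"fingers":45}

```text
time: 6.5
position: [632.0, 63.4, 177.4]
eef_rot: [-2.984, 0.973, -0.02]
wrist_force: [0.5, 0.3, -0.9]
gripper_width: 39.6
gripper_force: 0.0
```

```bash
python3 - <<'E'
from h import *
go((443,-276,130))
b=snap('side');a=snap('top')
save(np.hstack([cv2.resize(a['color'][150:215,235:335],(400,260),interpolation=2),cv2.resize(b['color'][160:225,260:360],(400,260),interpolation=2)]),'c3.png')
E
```

```text
t 6.5 pos [632.   63.4 177.4] xang -36.14 zax [ 0.013 -0.001 -1.   ] w 39.63423021969707 gf 0.0 F [ 0.5  0.3 -0.9] T [ 0.05 -0.01  0.04] q [-0.09  0.57  1.15 -0.    1.41  2.12]
d tool units [0.94  7.717 0.908]
```

View pics/c3.png

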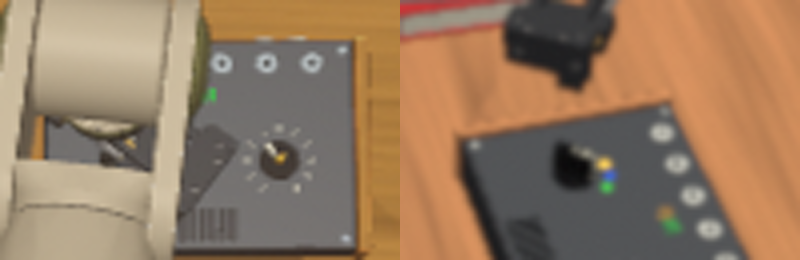

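Side view: the selector body has turned and the pointer is now on the right, towards the dots, with the green dot at (607,187). I'll check this numerically once the arm is clear. Moving above the knob.

Call:
jog_arm:
  moves:
    - {"dp":[0.12,0.96,0.05],"rotation":[0,0,0],"fingers":70}
    - {"dp":[0.12,0.96,0.05],"rotation":[0,0,0],"fingers":70}
    - {"dp":[0.12,0.96,0.05],"rotation":[0,0,0],"fingers":70}
    - {"dp":[0.12,0.96,0.05],"rotation":[0,0,0],"fingers":70}
    - {"dp":[0.12,0.96,0.05],"rotation":[0,0,0],"fingers":70}
    - {"dp":[0.12,0.96,0.05],"rotation":[0,0,0],"fingers":70}
    - {"dp":[0.12,0.96,0.05],"rotation":[0,0,0],"fingers":70}
    - {"dp":[0.12,0.96,0.05],"rotation":[0,0,0],"fingers":70}

```text
time: 7.4
position: [440.0, -275.9, 148.6]
eef_rot: [-2.986, 0.974, 0.003]
wrist_force: [1.1, -0.7, -0.3]
gripper_width: 61.9
gripper_force: 0.0
```

Call:
jog_arm:
  moves:
    - {"dp":[0,0,0],"rotation":[0,0,-1],"fingers":70}
    - {"dp":[0,0,0],"rotation":[0,0,-1],"fingers":70}
    - {"dp":[0,0,0],"rotation":[0,0,-1],"fingers":70}
    - {"dp":[0,0,0],"rotation":[0,0,-1],"fingers":70}
    - {"dp":[0,0,0],"rotation":[0,0,-1],"fingers":70}
    - {"dp":[0,0,0],"rotation":[0,0,-1],"fingers":70}
    - {"dp":[0,0,0],"rotation":[0,0,-1],"fingers":70}
    - {"dp":[0,0,0],"rotation":[0,0,-1],"fingers":70}

```text
time: 8.2
position: [441.2, -274.4, 148.6]
eef_rot: [-3.122, -0.331, 0.003]
wrist_force: [0.2, 0.3, -0.3]
gripper_width: 61.7
gripper_force: 0.0
```

Call:
jog_arm:
  moves:
    - {"dp":[0,0,0],"rotation":[0,0,-1],"fingers":70}
    - {"dp":[0,0,0],"rotation":[0,0,-1],"fingers":70}
    - {"dp":[0,0,0],"rotation":[0,0,-1],"fingers":70}
    - {"dp":[0,0,0],"rotation":[0,0,0],"fingers":70}
    - {"dp":[0,0,0],"rotation":[0,0,0],"fingers":70}

```text
time: 8.7
position: [441.4, -274.5, 149.1]
eef_rot: [-3.035, -0.805, 0.001]
wrist_force: [-0.2, -0.1, 0.4]
gripper_width: 61.6
gripper_force: 0.0
```

```bash
cat > m.py <<'E'
from h import *
def lines(s,ctr,z,r,w=10):
    uv=np.array([[u,v] for v in range(420) for u in range(560)]); W=onplane(s,uv,z)
    m=np.hypot(W[:,0]-ctr[0],W[:,1]-ctr[1])<r
    g=s['color'][uv[m][:,1],uv[m][:,0]].min(1).astype(float); X=W[m][:,:2]
    k=g>100; X=X[k]; g=g[k]-95
    c=(X*g[:,None]).sum(0)/g.sum(); ev,V=np.linalg.eigh(np.cov(X.T,aweights=g)); d=V[:,1]; d*=np.sign(d[0])
    return c.round(1),np.degrees(np.arctan2(d[1],d[0])).round(1),k.sum(),np.sqrt(ev).round(1)
E
python3 - <<'E'
from m import *
go((443,-276,100))
b=snap('side');a=snap('top')
for n,s in(('top',a),('side',b)):
    print(n,'dial',lines(s,(632.5,-76.5),61,17),'dialsub',lines(s,(642,-69),61,9))
    print(n,'sel',lines(s,(630,64),88,17),'sel2',lines(s,(639,58),88,12),'knob',lines(s,(443,-276),26,24))
    hsv=cv2.cvtColor(s['color'],cv2.COLOR_RGB2HSV)
    # brass tip
    mm=cv2.inRange(hsv,(15,100,100),(30,255,255)); uv=np.argwhere(mm>0)[:,::-1]; W=onplane(s,uv,81)
    k=np.hypot(W[:,0]-632,W[:,1]+76)<18; print('brass px',uv[k].tolist(), W[k][:,:2].mean(0) if k.any() else '')
save(np.hstack([cv2.resize(a['color'][160:210,240:315],(390,260),interpolation=2),cv2.resize(b['color'][180:230,285:360],(390,260),interpolation=2)]),'c4.png')
E
```

```text
t 8.7 pos [ 441.4 -274.5  149.1] xang 29.7 zax [-0.001  0.001 -1.   ] w 61.649146605640894 gf 0.0 F [-0.2 -0.1  0.4] T [-0.    0.   -0.02] q [-0.78  0.42  1.52 -0.    1.2   0.27]
d tool units [0.014 0.043 0.981]
top dial (array([642.8, -68.2]), np.float64(29.8), np.int64(5), array([1.4, 3.4])) dialsub (array([643.6, -67.3]), np.float64(36.4), np.int64(7), array([1.7, 3.8]))
top sel (array([636.7,  60.5]), np.float64(-47.3), np.int64(12), array([4.1, 6. ])) sel2 (array([637.9,  58.8]), np.float64(-37.4), np.int64(14), array([3.1, 7. ])) knob (array([ 442.4, -274.7]), np.float64(-50.3), np.int64(129), array([11.2, 11.7]))
brass px [[305, 188], [306, 188], [304, 189], [305, 189], [306, 189], [304, 190], [305, 190]] [631.15063925 -76.14865151]
side dial (array([644. , -66.6]), np.float64(-86.4), np.int64(3), array([1.4, 2.8])) dialsub (array([646. , -65.9]), np.float64(21.2), np.int64(5), array([1.9, 2.9]))
side sel (array([622.3,  66.9]), np.float64(-16.1), np.int64(17), array([ 5.2, 10.8])) sel2 (array([641.7,  60.8]), np.float64(-67.8), np.int64(6), array([2.2, 3.7])) knob (array([ 456.3, -275.8]), np.float64(0.1), np.int64(16), array([1.9, 5.6]))
brass px [[316, 228], [317, 228], [315, 229], [316, 229], [317, 229], [315, 230], [316, 230], [317, 230], [316, 231], [317, 231], [316, 232], [317, 232], [316, 233]] [631.62205505 -81.32246504]
```

View pics/c4.png

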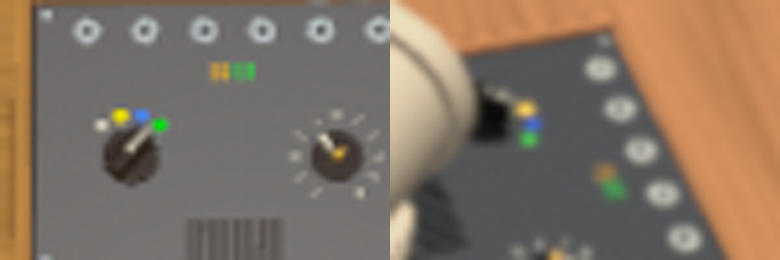

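The top crop shows the selector line pointing at the green dot (line end (152,126), dot (160,125)). The dial line runs from the shaft at (337,155) to (320,133), a heading of about 38°. I'm descending on the knob and gripping it lightly. Then I'll turn the open gripper 90° and grip again to centre it both ways.

Call:
jog_arm:
  grip_force: 5
  moves:
    - {"dp":[0,0.04,0.8],"rotation":[0,0,0],"fingers":70}
    - {"dp":[0,0,0.8],"rotation":[0,0,0],"fingers":70}
    - {"dp":[0,0,0.6],"rotation":[0,0,0],"fingers":70}
    - {"dp":[0,0,0.4],"rotation":[0,0,0],"fingers":70}
    - {"dp":[0,0,0.26],"rotation":[0,0,0],"fingers":70}
    - {"dp":[0,0,0],"rotation":[0,0,0],"fingers":0}
    - {"dp":[0,0,0],"rotation":[0,0,0],"fingers":0}
    - {"dp":[0,0,0],"rotation":[0,0,0],"fingers":0}

```text
time: 9.6
position: [443.1, -276.8, 7.6]
eef_rot: [3.034, 0.809, 0.001]
wrist_force: [0.2, 0.6, -0.3]
gripper_width: 39.5
gripper_force: 0.0
```

Call:
jog_arm:
  moves:
    - {"dp":[0,0,0],"rotation":[0,0,0],"fingers":0}
    - {"dp":[0,0,0],"rotation":[0,0,0],"fingers":0}
    - {"dp":[0,0,0],"rotation":[0,0,0],"fingers":0}

```text
time: 9.9
position: [443.1, -276.8, 7.5]
eef_rot: [3.034, 0.809, 0.001]
wrist_force: [-0.9, 1.7, 6.5]
gripper_width: 38.2
gripper_force: 5.0
```

```bash
python3 - <<'E'
from h import *
go((443,-276,5))
E
```

```text
t 9.9 pos [ 443.1 -276.8    7.5] xang 29.86 zax [ 0.001 -0.001 -1.   ] w 38.24050157029578 gf 5.002551897632657 F [-0.9  1.7  6.5] T [0.06 0.02 0.01] q [-0.79  0.62  1.67  0.    0.85  0.26]
d tool units [ 0.007 -0.015  0.05 ]
```

Call:
jog_arm:
  moves:
    - {"dp":[0,0,0],"rotation":[0,0,0],"fingers":56}
    - {"dp":[0,0,0],"rotation":[0,0,0],"fingers":56}
    - {"dp":[0,0,0],"rotation":[0,0,1],"fingers":56}
    - {"dp":[0,0,0],"rotation":[0,0,1],"fingers":56}
    - {"dp":[0,0,0],"rotation":[0,0,1],"fingers":56}
    - {"dp":[0,0,0],"rotation":[0,0,1],"fingers":56}
    - {"dp":[0,0,0],"rotation":[0,0,1],"fingers":56}
    - {"dp":[0,0,0],"rotation":[0,0,1],"fingers":56}

```text
time: 10.7
position: [442.6, -276.4, 6.6]
eef_rot: [-3.136, 0.175, 0.0]
wrist_force: [0.1, -0.4, 1.0]
gripper_width: 49.2
gripper_force: 0.0
```

Call:
jog_arm:
  moves:
    - {"dp":[0,0,0],"rotation":[0,0,1],"fingers":56}
    - {"dp":[0,0,0],"rotation":[0,0,1],"fingers":56}
    - {"dp":[0,0,0],"rotation":[0,0,1],"fingers":56}
    - {"dp":[0,0,0],"rotation":[0,0,1],"fingers":56}
    - {"dp":[0,0,0],"rotation":[0,0,1],"fingers":56}
    - {"dp":[0,0,0],"rotation":[0,0,1],"fingers":56}
    - {"dp":[0,0,0],"rotation":[0,0,1],"fingers":56}
    - {"dp":[0,0,0.04],"rotation":[0,0,1],"fingers":56}

```text
time: 11.5
position: [442.7, -276.5, 4.7]
eef_rot: [-2.794, 1.436, 0.0]
wrist_force: [-0.1, 0.5, 0.1]
gripper_width: 48.9
gripper_force: 0.0
```

Call:
jog_arm:
  moves:
    - {"dp":[0,0,0],"rotation":[0,0,1],"fingers":56}
    - {"dp":[0,0,0],"rotation":[0,0,0],"fingers":56}
    - {"dp":[0,0,0],"rotation":[0,0,0],"fingers":0}
    - {"dp":[0,0,0],"rotation":[0,0,0],"fingers":0}
    - {"dp":[0,0,0],"rotation":[0,0,0],"fingers":0}
    - {"dp":[0,0,0],"rotation":[0,0,0],"fingers":0}

```text
time: 12.1
position: [442.7, -276.5, 4.8]
eef_rot: [-2.719, 1.573, 0.0]
wrist_force: [0.9, -0.4, -0.7]
gripper_width: 38.4
gripper_force: 5.0
```

```bash
python3 - <<'E'
from m import *
go((443,-276,5))
E
```

```text
t 12.1 pos [ 442.7 -276.5    4.8] xang -60.09 zax [-0.  0. -1.] w 38.4278639711897 gf 4.99999352152372 F [ 0.9 -0.4 -0.7] T [0.03 0.02 0.  ] q [-0.79  0.63  1.67  0.    0.84  1.83]
d tool units [-0.006 -0.01  -0.005]
```

The knob is centred in both directions: 38.2 and 38.4 mm against a nominal 38. Its line lies at 0° and its centre is at (442.7,-276.5). Since the fit has only 0.5 mm of play, I'll leave it there and locate the shaft by gently feeling it with the fingers. The grip width will also show where the flat is.

Call:
jog_arm:
  grip_force: 4
  moves:
    - {"dp":[0,0,0],"rotation":[0,0,0],"fingers":56}
    - {"dp":[0,0,0],"rotation":[0,0,0],"fingers":56}
    - {"dp":[0,0,-0.9],"rotation":[0,0,0],"fingers":56}
    - {"dp":[0,0,-1],"rotation":[0,0,0],"fingers":50}
    - {"dp":[-0.26,-0.88,-0.1],"rotation":[0,0,0],"fingers":40}
    - {"dp":[-0.26,-0.88,0],"rotation":[0,0,0],"fingers":40}
    - {"dp":[-0.26,-0.88,0],"rotation":[0,0,0],"fingers":40}
    - {"dp":[-0.26,-0.88,0],"rotation":[0,0,0],"fingers":40}

```text
time: 12.9
position: [570.5, -142.3, 105.0]
eef_rot: [-2.719, 1.574, -0.001]
wrist_force: [0.8, -0.6, -0.2]
gripper_width: 35.1
gripper_force: 0.0
```

Call:
jog_arm:
  moves:
    - {"dp":[-0.26,-0.88,0],"rotation":[0,0,0],"fingers":40}
    - {"dp":[-0.26,-0.88,0],"rotation":[0,0,0],"fingers":40}
    - {"dp":[0,0,0],"rotation":[0,0,-0.7],"fingers":40}
    - {"dp":[0,0,0],"rotation":[0,0,-0.63],"fingers":40}
    - {"dp":[0,0,0],"rotation":[0,0,0],"fingers":40}
    - {"dp":[0,0,0],"rotation":[0,0,0],"fingers":40}

```text
time: 13.5
position: [632.7, -77.5, 104.7]
eef_rot: [2.82, -1.384, -0.0]
wrist_force: [-0.6, -0.2, 0.3]
gripper_width: 35.2
gripper_force: 0.0
```

```bash
python3 - <<'E'
from m import *
go((632.5,-76,66))
E
```

```text
t 13.5 pos [632.7 -77.5 104.7] xang -52.26 zax [-0.  0. -1.] w 35.232177842581834 gf 0.0 F [-0.6 -0.2  0.3] T [ 0.08 -0.    0.02] q [-0.31  0.65  1.23  0.    1.26  2.18]
d tool units [-0.026 -0.015  0.774]
```

Call:
jog_arm:
  moves:
    - {"dp":[-0.02,-0.01,0.4],"rotation":[0,0,0],"fingers":40}
    - {"dp":[0,0,0.36],"rotation":[0,0,0],"fingers":40}
    - {"dp":[0,0,0],"rotation":[0,0,0],"fingers":0}
    - {"dp":[0,0,0],"rotation":[0,0,0],"fingers":0}
    - {"dp":[0,0,0],"rotation":[0,0,0],"fingers":0}
    - {"dp":[0,0,0],"rotation":[0,0,0],"fingers":0}
    - {"dp":[0,0,0],"rotation":[0,0,0],"fingers":0}
    - {"dp":[0,0,0],"rotation":[0,0,0],"fingers":0}

```text
time: 14.3
position: [633.3, -76.2, 67.7]
eef_rot: [-2.821, 1.381, -0.004]
wrist_force: [3.5, 2.2, 2.8]
gripper_width: 4.9
gripper_force: 4.0
```

```bash
python3 - <<'E'
from m import *
go((632.5,-76,66))
E
```

```text
t 14.3 pos [633.3 -76.2  67.7] xang -52.16 zax [ 0.002 -0.    -1.   ] w 4.859191227203852 gf 4.000382383455872 F [3.5 2.2 2.8] T [ 0.41 -0.48  0.03] q [-0.31  0.69  1.27  0.    1.18  2.18]
d tool units [-0.014  0.011  0.033]
```

The grip width is 4.9 mm, close to the 5.2 mm expected across the flat, so the dial direction is confirmed at about 38°. Next I'll probe across the other axis.

Call:
jog_arm:
  moves:
    - {"dp":[0,0,0],"rotation":[0,0,0],"fingers":40}
    - {"dp":[0,0,0],"rotation":[0,0,0],"fingers":40}
    - {"dp":[0,-0.04,0],"rotation":[0,0,-1],"fingers":40}
    - {"dp":[0,0,0],"rotation":[0,0,-1],"fingers":40}
    - {"dp":[0,0,0],"rotation":[0,0,-1],"fingers":40}
    - {"dp":[0,0,0],"rotation":[0,0,-1],"fingers":40}
    - {"dp":[0,0,0],"rotation":[0,0,-1],"fingers":40}
    - {"dp":[0,0,0],"rotation":[0,0,-1],"fingers":40}

```text
time: 15.1
position: [633.8, -75.2, 66.4]
eef_rot: [3.111, -0.435, -0.002]
wrist_force: [-0.3, -0.2, -0.1]
gripper_width: 35.2
gripper_force: 0.0
```

Call:
jog_arm:
  moves:
    - {"dp":[0,0,0],"rotation":[0,0,-1],"fingers":40}
    - {"dp":[0,0,0],"rotation":[0,0,-1],"fingers":40}
    - {"dp":[0,0,0],"rotation":[0,0,-1],"fingers":40}
    - {"dp":[0,0,0],"rotation":[0,0,-1],"fingers":40}
    - {"dp":[0,0,0],"rotation":[0,0,-1],"fingers":40}
    - {"dp":[0,0,0],"rotation":[0,0,-1],"fingers":40}
    - {"dp":[0,0,0],"rotation":[0,0,-1],"fingers":40}
    - {"dp":[0,0,0],"rotation":[0,0,-1],"fingers":40}

```text
time: 15.9
position: [633.8, -75.1, 66.4]
eef_rot: [-3.019, -0.868, 0.002]
wrist_force: [-0.0, 0.3, 0.0]
gripper_width: 35.1
gripper_force: 0.0
```

Call:
jog_arm:
  moves:
    - {"dp":[0,0,0],"rotation":[0,0,-1],"fingers":40}
    - {"dp":[0,0,0],"rotation":[0,0,0],"fingers":0}
    - {"dp":[0,0,0],"rotation":[0,0,0],"fingers":0}
    - {"dp":[0,0,0],"rotation":[0,0,0],"fingers":0}
    - {"dp":[0,0,0],"rotation":[0,0,0],"fingers":0}
    - {"dp":[0,0,0],"rotation":[0,0,0],"fingers":0}
    - {"dp":[0,0,0],"rotation":[0,0,0],"fingers":0}

```text
time: 16.6
position: [634.3, -75.3, 66.7]
eef_rot: [2.972, 1.018, 0.0]
wrist_force: [0.9, -2.2, -1.3]
gripper_width: 7.8
gripper_force: 4.0
```

```bash
python3 - <<'E'
from m import *
go((632.5,-76,66))
E
```

```text
t 16.6 pos [634.3 -75.3  66.7] xang 37.81 zax [ 0. -0. -1.] w 7.847969279655208 gf 3.999509787390707 F [ 0.9 -2.2 -1.3] T [-0.35 -0.23  0.03] q [-0.3   0.69  1.27 -0.    1.18  0.61]
d tool units [-0.037 -0.012  0.015]
```

The width is 7.85 mm against 8 expected, and the two probes put the shaft axis at (634.3,-75.3). I'm going back for the knob.

Call:
jog_arm:
  grip_force: 5
  moves:
    - {"dp":[0,0,0],"rotation":[0,0,0],"fingers":40}
    - {"dp":[0,0,-0.3],"rotation":[0,0,0],"fingers":56}
    - {"dp":[0,0,-0.5],"rotation":[0,0,0],"fingers":56}
    - {"dp":[-0.91,0.14,0],"rotation":[0,0,0],"fingers":56}
    - {"dp":[-0.91,0.14,0],"rotation":[0,0,0],"fingers":56}
    - {"dp":[-0.91,0.14,0],"rotation":[0,0,0],"fingers":56}
    - {"dp":[-0.91,0.14,0],"rotation":[0,0,0],"fingers":56}
    - {"dp":[-0.91,0.14,0],"rotation":[0,0,0],"fingers":56}

```text
time: 17.4
position: [474.6, -243.0, 107.0]
eef_rot: [-2.972, -1.019, -0.0]
wrist_force: [0.8, -1.7, 0.3]
gripper_width: 49.4
gripper_force: 0.0
```

Call:
jog_arm:
  moves:
    - {"dp":[-0.91,0.14,0],"rotation":[0,0,0],"fingers":56}
    - {"dp":[0,0,0],"rotation":[0,0,0.65],"fingers":56}
    - {"dp":[0,0,0],"rotation":[0,0,0.65],"fingers":56}
    - {"dp":[0,0,0],"rotation":[0,0,0],"fingers":56}
    - {"dp":[0,0,0],"rotation":[0,0,0],"fingers":56}

```text
time: 17.9
position: [444.5, -275.5, 106.8]
eef_rot: [-3.033, -0.817, -0.0]
wrist_force: [0.0, -0.5, -0.9]
gripper_width: 49.3
gripper_force: 0.0
```

```bash
python3 - <<'E'
from m import *
go((442.7,-276.5,4.8))
E
```

```text
t 17.9 pos [ 444.5 -275.5  106.8] xang 30.16 zax [-0.  0. -1.] w 49.321703890956364 gf 0.0 F [ 0.  -0.5 -0.9] T [-0.04 -0.02  0.03] q [-0.78  0.47  1.57  0.    1.1   0.26]
d tool units [-4.10e-02  1.00e-03  2.04e+00]
```

Call:
jog_arm:
  grip_force: 5
  moves:
    - {"dp":[-0.041,0,0.7],"rotation":[0,0,0],"fingers":56}
    - {"dp":[0,0,0.7],"rotation":[0,0,0],"fingers":56}
    - {"dp":[0,0,0.4],"rotation":[0,0,0],"fingers":56}
    - {"dp":[0,0,0.22],"rotation":[0,0,0],"fingers":56}
    - {"dp":[0,0,0],"rotation":[0,0,0],"fingers":56}
    - {"dp":[0,0,0],"rotation":[0,0,0],"fingers":0}
    - {"dp":[0,0,0],"rotation":[0,0,0],"fingers":0}
    - {"dp":[0,0,0],"rotation":[0,0,0],"fingers":0}

```text
time: 18.7
position: [443.1, -277.1, 6.8]
eef_rot: [3.032, 0.814, 0.002]
wrist_force: [0.3, 0.4, 3.4]
gripper_width: 37.9
gripper_force: 5.0
```

Call:
jog_arm:
  grip_force: 35
  moves:
    - {"dp":[0,0,0],"rotation":[0,0,0],"fingers":0}
    - {"dp":[0,0,0],"rotation":[0,0,0],"fingers":0}
    - {"dp":[0,0,0],"rotation":[0,0,0],"fingers":0}
    - {"dp":[0,0,0],"rotation":[0,0,0],"fingers":0}

```text
time: 19.1
position: [443.1, -277.1, 6.8]
eef_rot: [3.033, 0.814, 0.002]
wrist_force: [0.2, 1.2, 6.7]
gripper_width: 37.6
gripper_force: 35.2
```

```bash
python3 - <<'E'
from m import *
go((442.7,-276.5,4.8))
E
```

```text
t 19.1 pos [ 443.1 -277.1    6.8] xang 30.05 zax [ 0.002 -0.001 -1.   ] w 37.552516637999965 gf 35.21590631775325 F [0.2 1.2 6.7] T [ 0.11 -0.03 -0.04] q [-0.79  0.62  1.67  0.    0.85  0.26]
d tool units [-0.    -0.014  0.039]
```

Knob gripped: width 37.6 mm, underside 6.8 mm below the TCP. I'm lifting, carrying it over and turning it by +38°.

Call:
jog_arm:
  moves:
    - {"dp":[0,0,-0.4],"rotation":[0,0,0],"fingers":0}
    - {"dp":[0,0,-0.9],"rotation":[0,0,0],"fingers":0}
    - {"dp":[0,0,-0.7],"rotation":[0,0,0],"fingers":0}
    - {"dp":[0.88,-0.26,0],"rotation":[0,0,0],"fingers":0}
    - {"dp":[0.89,-0.26,0],"rotation":[0,0,0],"fingers":0}
    - {"dp":[0.89,-0.26,0],"rotation":[0,0,0],"fingers":0}
    - {"dp":[0.89,-0.26,0],"rotation":[0,0,0],"fingers":0}
    - {"dp":[0.89,-0.26,0],"rotation":[0,0,0],"fingers":0}

```text
time: 19.9
position: [603.2, -107.7, 106.1]
eef_rot: [3.034, 0.814, 0.0]
wrist_force: [0.1, 0.1, -1.0]
gripper_width: 37.4
gripper_force: 35.2
```

Call:
jog_arm:
  moves:
    - {"dp":[0.89,-0.26,0],"rotation":[0,0,0],"fingers":0}
    - {"dp":[0,0,0],"rotation":[0,0,-0.9],"fingers":0}
    - {"dp":[0,0,0],"rotation":[0,0,-0.9],"fingers":0}
    - {"dp":[0,0,0],"rotation":[0,0,-0.9],"fingers":0}
    - {"dp":[0,0,0],"rotation":[0,0,-0.9],"fingers":0}
    - {"dp":[0,0,0],"rotation":[0,0,-0.9],"fingers":0}
    - {"dp":[0,0,0],"rotation":[0,0,-0.9],"fingers":0}
    - {"dp":[0,0,0],"rotation":[0,0,-0.9],"fingers":0}

```text
time: 20.7
position: [634.1, -75.8, 105.9]
eef_rot: [-2.603, -1.758, 0.0]
wrist_force: [0.1, -0.8, -0.8]
gripper_width: 37.6
gripper_force: 35.2
```

Call:
jog_arm:
  moves:
    - {"dp":[0,0,0],"rotation":[0,0,0],"fingers":0}
    - {"dp":[0,0,0],"rotation":[0,0,0],"fingers":0}

```text
time: 20.9
position: [634.1, -75.8, 105.8]
eef_rot: [-2.609, -1.75, 0.0]
wrist_force: [-0.6, 0.6, -0.1]
gripper_width: 37.4
gripper_force: 35.2
```

```bash
python3 - <<'E'
from m import *
go((634.3,-75.3,89))
E
```

```text
t 20.9 pos [634.1 -75.8 105.8] xang 67.7 zax [-0.  0. -1.] w 37.413445661439404 gf 35.15841068001464 F [-0.6  0.6 -0.1] T [-0.   -0.    0.06] q [-0.3   0.65  1.23  0.    1.27  0.09]
d tool units [ 0.01  -0.001  0.337]
```

Call:
jog_arm:
  moves:
    - {"dp":[0.01,0,0.2],"rotation":[0,0,0],"fingers":0}
    - {"dp":[0,0,0.1],"rotation":[0,0,0],"fingers":0}
    - {"dp":[0,0,0],"rotation":[0,0,0],"fingers":0}
    - {"dp":[0,0,0.04],"rotation":[0,0,0],"fingers":0}
    - {"dp":[0,0,0.04],"rotation":[0,0,0],"fingers":0}
    - {"dp":[0,0,0.04],"rotation":[0,0,0],"fingers":0}
    - {"dp":[0,0,0],"rotation":[0,0,0],"fingers":0}

```text
time: 21.6
position: [634.3, -75.3, 84.5]
eef_rot: [-2.607, -1.753, 0.0]
wrist_force: [0.1, 0.5, -1.0]
gripper_width: 37.3
gripper_force: 35.2
```

```bash
python3 - <<'E'
from m import *
go((634.3,-75.3,69))
E
```

```text
t 21.6 pos [634.3 -75.3  84.5] xang 67.84 zax [-0.  0. -1.] w 37.25750712960805 gf 35.15852518641623 F [ 0.1  0.5 -1. ] T [-0.02 -0.02 -0.02] q [-0.3   0.67  1.25  0.    1.22  0.08]
d tool units [ 0.    -0.001  0.31 ]
```

The underside is already 3 mm below the shaft tip with no force, so the knob is sliding on. Continuing down.

Call:
jog_arm:
  moves:
    - {"dp":[0,0,0.08],"rotation":[0,0,0],"fingers":0}
    - {"dp":[0,0,0.08],"rotation":[0,0,0],"fingers":0}
    - {"dp":[0,0,0.05],"rotation":[0,0,0],"fingers":0}
    - {"dp":[0,0,0.03],"rotation":[0,0,0],"fingers":0}
    - {"dp":[0,0,0.03],"rotation":[0,0,0],"fingers":0}
    - {"dp":[0,0,0],"rotation":[0,0,0],"fingers":0}

```text
time: 22.2
position: [634.4, -75.3, 71.5]
eef_rot: [2.607, 1.753, 0.0]
wrist_force: [-2.0, 0.7, 6.0]
gripper_width: 37.2
gripper_force: 35.2
```

```bash
python3 - <<'E'
from m import *
go((634.3,-75.3,68.8))
E
```

```text
t 22.2 pos [634.4 -75.3  71.5] xang 67.85 zax [ 0. -0. -1.] w 37.21472405494083 gf 35.20699337037513 F [-2.   0.7  6. ] T [0.07 0.34 0.02] q [-0.3   0.68  1.26 -0.    1.19  0.08]
d tool units [-0.    -0.002  0.055]
```

Call:
jog_arm:
  moves:
    - {"dp":[0,0,0.03],"rotation":[0,0,0],"fingers":0}
    - {"dp":[0,0,0.03],"rotation":[0,0,0],"fingers":0}
    - {"dp":[0,0,0.02],"rotation":[0,0,0],"fingers":0}
    - {"dp":[0,0,0],"rotation":[0,0,0],"fingers":0}

```text
time: 22.6
position: [634.8, -75.4, 69.9]
eef_rot: [2.605, 1.752, 0.002]
wrist_force: [-6.7, 1.4, 19.2]
gripper_width: 37.2
gripper_force: 35.3
```

```bash
python3 - <<'E'
from m import *
go((634.3,-75.3,68.8))
E
```

```text
t 22.6 pos [634.8 -75.4  69.9] xang 67.86 zax [ 0.002 -0.001 -1.   ] w 37.19110440825563 gf 35.32664557424141 F [-6.7  1.4 19.2] T [0.18 1.17 0.01] q [-0.3   0.69  1.27 -0.    1.19  0.08]
d tool units [-0.001 -0.01   0.022]
```

19 N is well above the 7 N of the spring's end, so the knob is at the stop. I'm holding for step 2 and checking line and height by camera.

Call:
jog_arm:
  moves:
    - {"dp":[0,0,0.01],"rotation":[0,0,0],"fingers":0}
    - {"dp":[0,0,0],"rotation":[0,0,0],"fingers":0}
    - {"dp":[0,0,0],"rotation":[0,0,0],"fingers":0}
    - {"dp":[0,0,0],"rotation":[0,0,0],"fingers":0}
    - {"dp":[0,0,0],"rotation":[0,0,0],"fingers":0}
    - {"dp":[0,0,0],"rotation":[0,0,0],"fingers":0}
    - {"dp":[0,0,0],"rotation":[0,0,0],"fingers":0}
    - {"dp":[0,0,0],"rotation":[0,0,0],"fingers":0}

```text
time: 23.4
position: [634.8, -75.4, 69.8]
eef_rot: [2.605, 1.752, 0.003]
wrist_force: [-8.5, 1.6, 21.9]
gripper_width: 37.6
gripper_force: 35.3
```

```bash
python3 - <<'E'
from m import *
go((634.3,-75.3,68.8))
b=snap('side');a=snap('top')
for z in(62,88): print(proj(b,[[634.3,-75.3,z]]).round(1))
save(np.hstack([cv2.resize(b['color'][170:250,270:360],(400,356),interpolation=2),cv2.resize(a['color'][160:220,240:320],(400,300),interpolation=2)[:300] if 0 else cv2.resize(a['color'][150:221,240:320],(400,356),interpolation=2)]),'c5.png')
P=cloud(b); d=P[...,:2]-np.array([634.3,-75.3]); m=np.hypot(d[...,0],d[...,1])<17
print(m.sum(),np.percentile(P[m][:,2],[5,25,50,75]).round(1))
E
```

```text
t 23.4 pos [634.8 -75.4  69.8] xang 67.86 zax [ 0.003 -0.001 -1.   ] w 37.55756563699614 gf 35.34737593727186 F [-8.5  1.6 21.9] T [ 0.18  1.28 -0.04] q [-0.3   0.69  1.27 -0.    1.19  0.08]
d tool units [-0.002 -0.011  0.02 ]
[[316.1 232.8]]
[[316.6 227.1]]
169 [ 66.   86.4 171.  361.9]
```

View pics/c5.png

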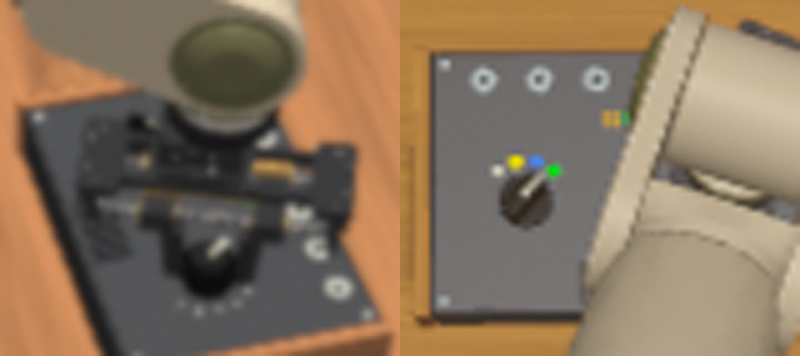

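The side crop shows the knob seated over the dial ring with its line at (218,245), pointing up-right as the dial line did. The top crop shows the selector still on green. One quick check of the knob-top height, then I hand in.

```bash
python3 - <<'E'
from m import *
b=snap('side');P=cloud(b)
print(P[223:229,314:322,2].round(0))
g=b['color'].min(2).astype(int)[222:230,313:324];print(g)
vs,us=np.argwhere(g>100).T; W=onplane(b,np.c_[us+313,vs+222],88)[:,:2]
print(W.round(0).tolist(), np.degrees(np.arctan2(*(W.mean(0)-[634.3,-75.3])[::-1])))
E
```

```text
[[60. 62. 60. 60. 58. 61. 61. 57.]
 [60. 88. 89. 82. 85. 59. 91. 65.]
 [90. 88. 89. 85. 88. 87. 82. 60.]
 [85. 89. 88. 88. 87. 87. 86. 86.]
 [86. 86. 86. 91. 91. 87. 86. 87.]
 [87. 88. 92. 88. 90. 88. 91. 88.]]
[[ 83  82  83  82  82  84  92  96  91  84  75]
 [ 81  77  76  75  75  90 116 128 110  89  72]
 [ 69  62  59  59  71 106 145 152 123  91  66]
 [ 48  46  45  57  93 129 144 125  95  77  59]
 [ 37  40  42  66 110 125 109  75  56  58  50]
 [ 33  39  41  61  94  91  66  44  37  39  36]
 [ 31  37  39  47  58  53  44  36  27  24  25]
 [ 23  30  34  37  38  38  35  29  23  20  23]]
[[647.0, -60.0], [650.0, -61.0], [653.0, -61.0], [642.0, -63.0], [646.0, -64.0], [649.0, -65.0], [652.0, -66.0], [641.0, -68.0], [644.0, -68.0], [647.0, -69.0], [637.0, -71.0], [640.0, -72.0], [643.0, -72.0]] 39.55280208489251
```

The knob top measures about 88 mm, which matches fully home and pressed in. Its line is at about 39°, matching the dial.

```bash
python3 -c "
from station import *
print(hand_in())"
```

```text
the job is handed in; nothing more can be done
None
```

The job is handed in, with no verdict shown: the selector is clicked in at the green dot, and the volume knob is home on its shaft, lines matched, and still held pressed in against its stop by the gripper (about 22 N).

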